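# Close the pantry canister and post its tag

### The arm

A 6-joint arm with a two-finger parallel gripper is mounted at the origin on the work surface. World frame = base frame: x ahead of the robot, y to its left, z up, the work surface at z = 0. Lengths are in mm, angles in degrees, forces in N, time in s.
With the tool pointing down it reaches from about 300 to 850 mm from the base axis. Payload 4.2 kg.
Tool frame: the origin (TCP) lies at the very end of the fingers, on their centre line; the grasp point (between the pads) lies 19 mm behind it (env.grasp_offset is the distance from the TCP to the grasp point, in mm); z points along the fingers, y is the line along which they close (so a half turn about z gives the same grasp; the last joint's range is limited). The gripper opens to 91 mm and grips with 3 to 60 N. Pads are 32 mm wide; open, the fingers measure 118 mm over their backs; the gripper's body (76 mm by 178 mm) begins 60 mm behind the grasp point.
Start: joints at [-75.057, 18.312, 89.639, -0, 72.044, -1.146], TCP at [159.35, -552.498, 185.076] pointing down, gripper open.
Joint ranges: [-177.97, 177.97], [-48.28, 115.42], [12.27, 149.76], [-77.06, 257.06], [2.81, 150.46], [-146.56, 146.56]. Speed limits (degrees/s): [147.25, 147.25, 180, 180, 180, 180].

### API

Orientations are given as [roll, pitch, yaw] about the fixed x, y, z axes, in that order (R = Rz(yaw) Ry(pitch) Rx(roll)).
In Python, from workcell import env gives the robot as it stands. The module is installed in compiled form; this text tells all that it offers.
- The arm moves only by the tool send_rows, never from a script. Its argument "motion" is a list of rows, each an object of numbers: "tx", "ty", "tz": the shift along the tool's x, y, z in units of 500 mm (1.0 is 500 mm); "rx", "ry", "rz": the turn, a rotation vector about the tool's x, y, z in units of 30 degrees (1.0 is 30 degrees); "gripper": the closure, from -1 (fully open) to 1 (shut). In form: [{"tx": .., "ty": .., "tz": .., "rx": .., "ry": .., "rz": .., "gripper": ..}, ...]. A call has 1 to 12 rows; each row shifts and turns the commanded pose from where the row before left it, along the tool's axes as they then stand; what a row does not reach is not made up. A row lasts 1/8 s, in which the tool goes at most 62.5 mm and 10.7 degrees, less where a joint would pass 70% of its speed; a pose out of reach is approached as far as the arm can. A call with a number of a shift or a turn outside -1 to 1 is refused whole. A call with a gripper value outside its range is refused whole. The fingers move at their own pace and stop on an object; "grip_force" is the grip in N (left out, the last holds). Time passes only in rows, so rows that do not move let the fingers close. It gives the time, the measured TCP pose, the force, the opening and the grip force at its end, in the units of the state.
- env.state(): the state, without advancing time (a new reading comes with each control period).
- env.grab_frame(name): name is "scene" or "top" or "wrist"; returns a dict with "frame" (420x560x3 uint8, red, green, blue), "vertical_fov" (degrees; the focal length in pixels is half the picture's height over the tangent of half this angle, whatever the lens; pixels are square), "cx", "cy" (the principal point, pixels), "rvec" (rotation vector, rad) and "tvec" (3), from world to camera coordinates, as OpenCV has them; the wrist camera has in their place "T_tool_cam" (4x4, takes a point from camera to tool coordinates, whose origin is the TCP and whose axes are the flange's). Camera axes: x right, y down, z forward; pixel columns grow to the right and rows downward; lengths in mm; the calibration is good to about 2 mm. The wrist camera is an equidistant fisheye: a pixel r from the principal point sees the ray r / f radians off the axis. A picture is of the moment at which its call begins: read the wrist's pose just before it. There is no depth.
- env.job_done(): hands the job in; it is judged then, once.
The state is a dict: "time_s": time; "qpos": joint angles; "qvel": joint speeds; "effort": joint torques, N m; "ee_pos": TCP position; "ee_rot": TCP orientation; "force": force on the tool from outside, world axes, zero at the start; "torque": the same for the moment, N m; "gripper_width": finger opening in mm; "gripper_force": force on a finger pad.
Only numpy, scipy, OpenCV 4.12 (cv2) and the standard library are available. Lean on these libraries where they do the work, as an engineer would, in place of code of your own. Each camera call takes 0.05 s, during which the arm holds its last target. There are 200 camera calls.

### The job

One of the three lids fits the canister that stands in the wooden frame: find it by trying, and press it straight down until it snaps fully home under the clips. Leave the two lids that do not fit lying flat, knob up, on the table. With the canister closed, take the wooden tag from its rack and post it through the slot of the tally box so that it drops right inside; leave the jars standing where they are.

Things in the scene. Friction and masses are not known exactly. Their poses are not given: they have to be found in the camera images.
- seat (a point): closing point of the canister in the square dark wooden frame: on its axis, level with its shoulder, 60 mm above the table, z up. A lid's origin is at this point when it is home; any yaw will do. The canister is a fixed aluminium tin 132 mm across. (Two more canisters at the far edge of the table stay open and play no part.)
- neck (a point): middle of the open top of that canister's upright neck, 82 mm above the table (the neck is 22 mm tall, 3 mm thick). A wrong lid stops on the neck, its underside 18 to 24 mm above the seat, and goes no lower. The right lid slides down over it (2 mm clearance, 3 mm lead-in).
- clips (a point): on the same axis, level with the rollers of the three steel spring clips round the canister, 92 mm above the table; clip tops 98 mm above the table, clips up to 75 mm from the axis. The right lid meets them when its origin is about 11 to 13 mm above the seat; a push of about 6 to 18 N snaps it past them down onto the shoulder, where it holds by itself.
- lid0: one of three white lids alike from outside, differing only in the ring groove below; one fits the framed canister, which one varies. 124 mm across, 30 mm thick; upright knob in the middle 26 mm across, 30 to 70 mm above the underside (grip its upper 30 mm). Origin: centre of the underside, z up. Starts on the table, knob up. 0.1 to 0.2 kg.
- lid1: one of three white lids alike from outside, differing only in the ring groove below; one fits the framed canister, which one varies. 124 mm across, 30 mm thick; upright knob in the middle 26 mm across, 30 to 70 mm above the underside (grip its upper 30 mm). Origin: centre of the underside, z up. Starts on the table, knob up. 0.1 to 0.2 kg.
- lid2: one of three white lids alike from outside, differing only in the ring groove below; one fits the framed canister, which one varies. 124 mm across, 30 mm thick; upright knob in the middle 26 mm across, 30 to 70 mm above the underside (grip its upper 30 mm). Origin: centre of the underside, z up. Starts on the table, knob up. 0.1 to 0.2 kg.
- slot (a point): middle of the slot in the top of the plywood tally box, level with the box's top face, 125 mm above the table. The slot runs along this frame's y: 68 mm long (y), 15 mm wide (x), through a 6 mm top into the empty box (floor 119 mm below the slot). The box is fixed, 90 mm (x) by 110 mm (y).
- tag: flat wooden tag, 10 mm thick (its x), 60 mm wide (its y), 100 mm tall (its z), about 0.05 kg; origin at its middle. It starts upright in the groove of the rack, upper 75 mm standing free, its top 115 mm above the table. Held by the top, it goes into the slot lower end first and falls in when let go.
- rack: fixed dark wooden block with a groove in which the tag stands, 60 x 90 mm, 40 mm high, groove along its y. Origin: centre of its underside.
- jar0: closed jar standing on the table, a bystander: leave it standing where it is. Origin: centre of its base, z up. 64 mm across, 85 mm high.
- jar1: closed jar standing on the table, a bystander: leave it standing where it is. Origin: centre of its base, z up. 60 mm across, 80 mm high.
- jar2: closed jar standing on the table, a bystander: leave it standing where it is. Origin: centre of its base, z up. 60 mm across, 75 mm high.
Things that resemble listed ones, but are neither listed nor needed, are in the scene too. Leave any blue look-alike of the lid2 alone. What is shaped like the part that bears slot but turquoise is not meant.

How it is judged:
By the outcome, as a careful person would: the job done as asked, in the order asked, and still so for the second after the job is handed in, with the robot touching nothing.
It also fails if it takes over 72 s, if anything falls off the work surface, if the arm or the gripper's body presses on something with over 40 N, if the wrist force passes 120 N, or if a joint passes its speed limit or range.

## Working session

There is one attempt and no reset: what is moved stays moved. The work goes in short steps, Python scripts to look and compute and a tool call to move; the robot and the scene stay as the last step left them, time stands still between calls to the robot, and variables do not carry over. Pictures are saved under pics/ and viewed, at most 10 in all, crops included, and the job is handed in when it is done.

Besides the shell and the picture viewer there is one more tool, called as name(argument=value, ...), one argument or row to a line, values as JSON. send_rows: Moves the arm, as the interface text tells. Shifts and turns lie within -1 to 1; 1 stands for 500 mm of shift or 30 degrees of turn. Its arguments: {"type":"object","properties":{"motion":{"type":"array"},"grip_force":{"type":"number"}},"required":["motion"]}

```bash
mkdir -p pics
cat > h.py <<'E'
import numpy as np, cv2
from workcell import env
from scipy.spatial.transform import Rotation as R
def save(f,n): cv2.imwrite('pics/'+n,cv2.cvtColor(f['frame'],cv2.COLOR_RGB2BGR))
def foc(f): return f['frame'].shape[0]/2/np.tan(np.radians(f['vertical_fov'])/2)
def ray(f,u,v,z):
    Rm=cv2.Rodrigues(np.array(f['rvec'],float))[0];t=np.array(f['tvec'],float).ravel()
    d=Rm.T@np.array([(u-f['cx'])/foc(f),(v-f['cy'])/foc(f),1]);c=-Rm.T@t
    return c+d*(z-c[2])/d[2]
E
python3 - <<'E'
from h import *
import pickle
fs={n:env.grab_frame(n) for n in('top','scene')}
for n in fs: save(fs[n],n+'0.png')
pickle.dump(fs,open('fs.pkl','wb'))
s=env.state();print({k:s[k] for k in('time_s','ee_pos','ee_rot','force','gripper_width')})
print(env.grasp_offset)
for n in fs: print(n,fs[n]['rvec'],fs[n]['tvec'],fs[n]['vertical_fov'])
E
```

```text
{'time_s': 0.1, 'ee_pos': array([ 159.21459021, -552.0132193 ,  184.30495394]), 'ee_rot': array([-1.79910186e+02,  8.26605658e-05,  1.60914120e+01]), 'force': array([ 0.74973   , -0.61167485,  0.34892132]), 'gripper_width': 91.29369119506826}
18.8
top [ 2.16559562 -2.14922526  0.10536601] [  15.43107809  536.24419102 1135.86820987] 50.53375769687289
scene [ 1.82534098  1.4057149  -0.74091694] [-140.06175437 -228.67200177 1593.98942054] 52.324503588479246
```

View pics/top0.png

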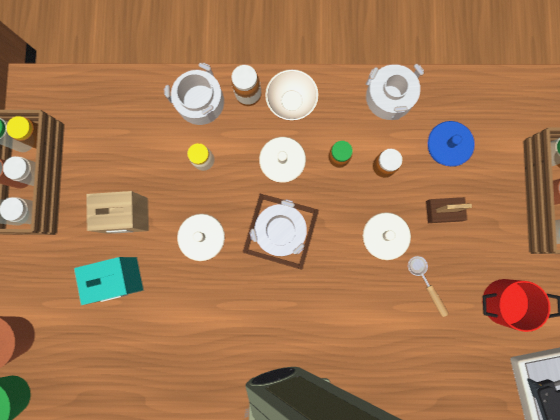

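View pics/scene0.png

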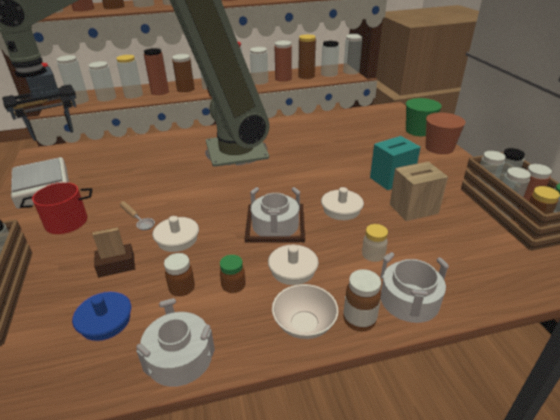

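The top picture (up = +x, left = +y) shows these things:
- **White lids:** (283,160), (201,238) and (387,237). Look-alikes are the blue lid (451,143) and the white bowl (292,95).
- **Framed canister:** (281,230). The open ones at (197,97) and (394,90) are not needed.
- **Plywood box:** slot at about (102,212). The turquoise box at (107,281) is not meant.
- **Tag and rack:** (447,210).
- **Jars:** yellow (199,155), green (342,152) and white (390,160). Another white-topped jar is at (246,83).

Next is a close crop to check the choice.

Run:
```python
from h import *
import pickle
fs=pickle.load(open('fs.pkl','rb'));im=cv2.cvtColor(fs['top']['frame'],cv2.COLOR_RGB2BGR)
def c(x,y,w,h,s):return cv2.resize(im[y:y+h,x:x+w],None,fx=s,fy=s,interpolation=cv2.INTER_CUBIC)
# 4x: row1 box(80,185)-(180,.), rack (415,185); row2: canister (236,190)
a=np.hstack([c(80,185,80,55,5),c(415,180,80,55,5)])   #800x275
b=np.hstack([c(240,190,80,80,4),c(250,130,60,80,4),c(357,200,60,80,4)]) #800x320
cv2.imwrite('pics/crop.png',np.vstack([a,b]))
f=fs['top']
for n,u,v,z in[('slot',102,212,125),('can',281,231,82),('knobF',283,158,70),('knobL',201,237.5,70),('knobR',389.5,236,70),('tagtop',458,207,115),('jarY',198,154,80),('jarG',342,152,80),('jarW',391,160,85)]:print(n,ray(f,u,v,z).round(1))
# lid rim top circle z=30 centre via white threshold
hsv=cv2.cvtColor(f['frame'],cv2.COLOR_RGB2HSV)
m=((hsv[...,1]<60)&(hsv[...,2]>170)).astype('uint8')
n,l,st,ce=cv2.connectedComponentsWithStats(m)
for i in range(1,n):
    if st[i,4]>600:
        print(st[i],ce[i].round(1),ray(f,*ce[i],25).round(1))
```

```text
slot [513.7 455.7 125. ]
can [473.6  23.5  82. ]
knobF [661.6  20.2  70. ]
knobL [456.5 225.   70. ]
knobR [ 463.9 -248.2   70. ]
tagtop [ 532.9 -404.4  115. ]
jarY [668.5 236.8  80. ]
jarG [ 675.6 -129.6   80. ]
jarW [ 654.4 -252.1   85. ]
[ 367   65   53   48 1708] [393.3  88.5] [ 865.1 -275.8   25. ]
[ 171   70   50   48 1433] [196.6  95.5] [843.8 257.2  25. ]
[ 266   70   52   50 2067] [291.6  94.4] [847.4  -0.9  25. ]
[ 259  137   47   45 1639] [282.1 159.2] [668.6  23.2  25. ]
[ 250  200   57   56 2212] [280.2 229.8] [480.1  26.7  25. ]
[ 363  213   48   47 1750] [386.4 235.9] [ 466.4 -250.3   25. ]
[ 177  214   48   47 1715] [200.4 237. ] [459.7 235.5  25. ]
[526 358  34  24 618] [544.5 369.7] [ 133.8 -640.    25. ]
```

View pics/crop.png

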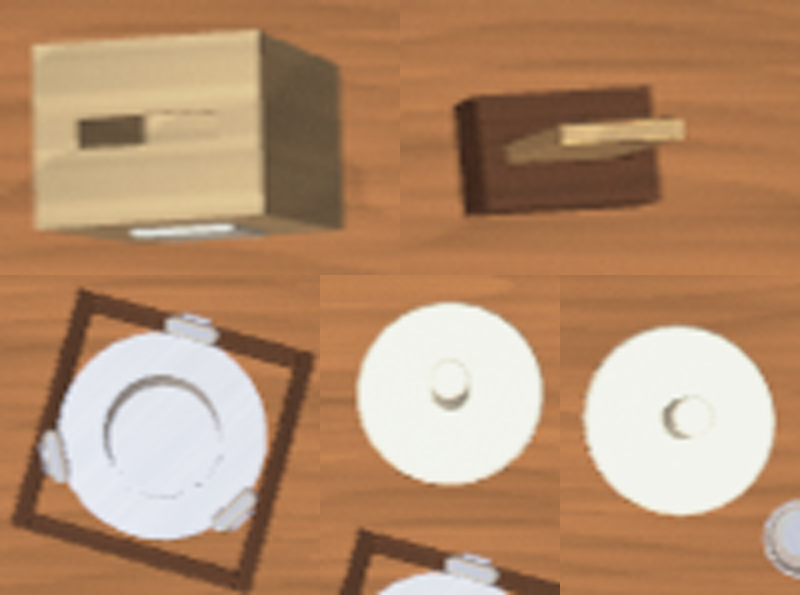

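send_rows(
  motion=[
    {"rz": -0.352,"gripper": -1},
    {"rz": -0.352},
    {"rz": -0.352},
    {"rz": -0.352},
    {"rz": -0.352},
    {"rz": -0.352},
    {"rz": -0.352},
    {"tx": 0.075,"ty": 0.077},
    {"tx": 0.075,"ty": 0.077},
    {"tx": 0.075,"ty": 0.077},
    {"tx": 0.075,"ty": 0.077},
    {"tx": 0.075,"ty": 0.077},
  ],
)

```text
invalid input at $.motion[0]: expected keys tx, ty, tz, rx, ry, rz, gripper
```

Run:
```python
from h import *
import pickle
f=pickle.load(open('fs.pkl','rb'))['top']
P=lambda n,u,v,z:print(n,ray(f,u,v,z).round(1))
P('slot',109.6,210.8,125);P('boxL',86.6,194,125);P('boxR',132.4,191,125)
P('slotL',95.6,208.5,125);P('slotR',123.6,207,125)
P('neck',280.6,230.1,82);P('should',280.7,230,60)
P('tag',459.4,206.4,115);P('tagL',447,207,115);P('tagR',471.8,205.8,115)
P('F',282.5,159,30);P('L',200.5,237,30);P('R',386.5,236,30)
```

```text
slot [516.7 437.4 125. ]
boxL [557.4 495.7 125. ]
boxR [565.5 384.3 125. ]
slotL [522.1 471.8 125. ]
slotR [526.2 403.9 125. ]
neck [475.9  24.5  82. ]
should [477.5  24.7  60. ]
tag [ 534.3 -407.8  115. ]
tagL [ 532.7 -377.9  115. ]
tagR [ 536.  -437.6  115. ]
F [668.   22.1  30. ]
L [459.5 234.3  30. ]
R [ 465.9 -249.4   30. ]
```

send_rows(
  motion=[
    {"tx": 0,"ty": 0,"tz": 0,"rx": 0,"ry": 0,"rz": -0.352,"gripper": -1},
    {"tx": 0,"ty": 0,"tz": 0,"rx": 0,"ry": 0,"rz": -0.352,"gripper": -1},
    {"tx": 0,"ty": 0,"tz": 0,"rx": 0,"ry": 0,"rz": -0.352,"gripper": -1},
    {"tx": 0,"ty": 0,"tz": 0,"rx": 0,"ry": 0,"rz": -0.352,"gripper": -1},
    {"tx": 0,"ty": 0,"tz": 0,"rx": 0,"ry": 0,"rz": -0.352,"gripper": -1},
    {"tx": 0,"ty": 0,"tz": 0,"rx": 0,"ry": 0,"rz": -0.352,"gripper": -1},
    {"tx": 0,"ty": 0,"tz": 0,"rx": 0,"ry": 0,"rz": -0.352,"gripper": -1},
    {"tx": 0.075,"ty": 0.077,"tz": 0,"rx": 0,"ry": 0,"rz": 0,"gripper": -1},
    {"tx": 0.075,"ty": 0.077,"tz": 0,"rx": 0,"ry": 0,"rz": 0,"gripper": -1},
    {"tx": 0.075,"ty": 0.077,"tz": 0,"rx": 0,"ry": 0,"rz": 0,"gripper": -1},
    {"tx": 0.075,"ty": 0.077,"tz": 0,"rx": 0,"ry": 0,"rz": 0,"gripper": -1},
    {"tx": 0.075,"ty": 0.077,"tz": 0,"rx": 0,"ry": 0,"rz": 0,"gripper": -1},
  ],
)

```text
time_s: 1.6
ee_pos: [352.7, -363.5, 184.8]
ee_rot: [-180.0, -0.0, 90.0]
force: [0.5, -0.4, -0.6]
gripper_width: 91.1
gripper_force: 0.0
```

send_rows(
  motion=[
    {"tx": 0.076,"ty": 0.0755,"tz": 0,"rx": 0,"ry": 0,"rz": 0,"gripper": -1},
    {"tx": 0.076,"ty": 0.0755,"tz": 0,"rx": 0,"ry": 0,"rz": 0,"gripper": -1},
    {"tx": 0.076,"ty": 0.0755,"tz": 0,"rx": 0,"ry": 0,"rz": 0,"gripper": -1},
    {"tx": 0,"ty": 0,"tz": 0,"rx": 0,"ry": 0,"rz": 0,"gripper": -1},
    {"tx": 0,"ty": 0,"tz": 0,"rx": 0,"ry": 0,"rz": 0,"gripper": -1},
  ],
)

```text
time_s: 2.22
ee_pos: [464.4, -251.0, 184.6]
ee_rot: [-179.9, 0.0, 90.0]
force: [-1.1, 0.0, -0.5]
gripper_width: 90.9
gripper_force: 0.0
```

```bash
cat >> h.py <<'E'
def pose(s):
    T=np.eye(4);T[:3,:3]=R.from_euler('xyz',s['ee_rot'],degrees=True).as_matrix();T[:3,3]=s['ee_pos'];return T
def wray(f,T,u,v,z):
    d=np.array([u-f['cx'],v-f['cy']]);r=np.hypot(*d);a=r/foc(f)
    c=np.array([*(d/max(r,1e-9)*np.sin(a)),np.cos(a)]);M=T@np.array(f['T_tool_cam'])
    w=M[:3,:3]@c;return M[:3,3]+w*(z-M[2,3])/w[2]
def wpix(f,T,p):
    M=np.linalg.inv(T@np.array(f['T_tool_cam']));c=M[:3,:3]@np.array(p,float)+M[:3,3]
    r=np.hypot(c[0],c[1]);a=np.arctan2(r,c[2]);return np.array([f['cx'],f['cy']])+c[:2]/r*a*foc(f)
def wgrab():
    s=env.state();T=pose(s);return s,T,env.grab_frame('wrist')
E
python3 - <<'E'
from h import *
s,T,f=wgrab();save(f,'w1.png');print(s['ee_pos'],s['ee_rot'],f['vertical_fov'],f['cx'],f['cy']);print(np.array(f['T_tool_cam']).round(3))
print(wpix(f,T,[466,-249.4,30]),wpix(f,T,[466,-249.4,70]))
E
```

```text
[ 464.43482734 -251.03606671  184.64163873] [-1.79921200e+02  4.67910717e-03  9.00417415e+01] 65.70646984690485 279.8010121551485 206.29285742251133
[[-1.00000e-03 -9.60000e-01 -2.79000e-01  7.89390e+01]
 [ 1.00000e+00 -1.00000e-03  2.00000e-03  3.34000e-01]
 [-2.00000e-03 -2.79000e-01  9.60000e-01 -1.99243e+02]
 [ 0.00000e+00  0.00000e+00  0.00000e+00  1.00000e+00]]
[280.51676862 184.25050296] [280.62875823 192.8407871 ]
```

View pics/w1.png

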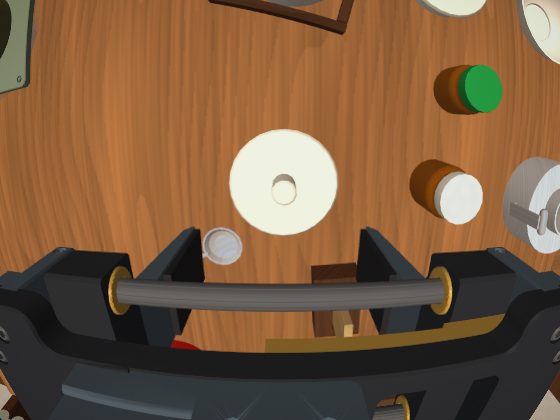

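The wrist picture shows lid R centred at about (284,182), its knob top at (284,190), the rack at lower right and clear space round the lid.

```bash
cat >> h.py <<'E'
def lid(f,T,p,z=30):
    "ellipse-fit centre of the white blob nearest p"
    h=cv2.cvtColor(f['frame'],cv2.COLOR_RGB2HSV);m=((h[...,1]<50)&(h[...,2]>190)).astype('uint8')*255
    cs,_=cv2.findContours(m,cv2.RETR_EXTERNAL,cv2.CHAIN_APPROX_NONE);q=wpix(f,T,p)
    cs=[c for c in cs if cv2.contourArea(c)>1500]
    c=min(cs,key=lambda c:np.hypot(*(c.reshape(-1,2).mean(0)-q)))
    pts=np.array([wray(f,T,*x,z)[:2] for x in cv2.convexHull(c).reshape(-1,2)],'float32')
    (x,y),r=cv2.minEnclosingCircle(pts);e=cv2.fitEllipse(pts);return np.array([x,y]).round(1),round(r,1),np.round(e[0],1),np.round(e[1],1)
E
python3 - <<'E'
from h import *
s,T,f=wgrab();print(lid(f,T,[466,-249,30]),wray(f,T,284.3,190,70),s['ee_pos'])
E
```

```text
(array([ 469.3, -248.6]), 60.8, array([ 469. , -248.8]), array([120.3, 120.9])) [ 469.44491883 -247.01565925   70.        ] [ 464.19718348 -251.510835    184.76479141]
```

send_rows(
  motion=[
    {"tx": 0.006,"ty": 0.01,"tz": 0.095,"rx": 0,"ry": 0,"rz": 0,"gripper": -1},
    {"tx": 0,"ty": 0,"tz": 0.095,"rx": 0,"ry": 0,"rz": 0,"gripper": -1},
    {"tx": 0,"ty": 0,"tz": 0.095,"rx": 0,"ry": 0,"rz": 0,"gripper": -1},
    {"tx": 0,"ty": 0,"tz": 0,"rx": 0,"ry": 0,"rz": 0,"gripper": -1},
    {"tx": 0,"ty": 0,"tz": 0,"rx": 0,"ry": 0,"rz": 0,"gripper": 1},
    {"tx": 0,"ty": 0,"tz": 0,"rx": 0,"ry": 0,"rz": 0,"gripper": 1},
    {"tx": 0,"ty": 0,"tz": 0,"rx": 0,"ry": 0,"rz": 0,"gripper": 1},
    {"tx": 0,"ty": 0,"tz": 0,"rx": 0,"ry": 0,"rz": 0,"gripper": 1},
    {"tx": 0,"ty": 0,"tz": 0,"rx": 0,"ry": 0,"rz": 0,"gripper": 1},
  ],
  grip_force=30,
)

```text
time_s: 3.45
ee_pos: [470.2, -247.9, 42.9]
ee_rot: [180.0, 0.0, 90.0]
force: [-0.3, -0.1, 0.5]
gripper_width: 44.2
gripper_force: 0.0
```

send_rows(
  motion=[
    {"tx": 0,"ty": 0,"tz": 0,"rx": 0,"ry": 0,"rz": 0,"gripper": 1},
    {"tx": 0,"ty": 0,"tz": 0,"rx": 0,"ry": 0,"rz": 0,"gripper": 1},
    {"tx": 0,"ty": 0,"tz": 0,"rx": 0,"ry": 0,"rz": 0,"gripper": 1},
    {"tx": 0,"ty": 0,"tz": 0,"rx": 0,"ry": 0,"rz": 0,"gripper": 1},
    {"tx": 0,"ty": 0,"tz": -0.095,"rx": 0,"ry": 0,"rz": 0,"gripper": 1},
    {"tx": 0,"ty": 0,"tz": -0.095,"rx": 0,"ry": 0,"rz": 0,"gripper": 1},
    {"tx": 0,"ty": 0,"tz": -0.095,"rx": 0,"ry": 0,"rz": 0,"gripper": 1},
    {"tx": 0.092,"ty": 0.006,"tz": 0,"rx": 0,"ry": 0,"rz": 0,"gripper": 1},
    {"tx": 0.092,"ty": 0.006,"tz": 0,"rx": 0,"ry": 0,"rz": 0,"gripper": 1},
    {"tx": 0.092,"ty": 0.006,"tz": 0,"rx": 0,"ry": 0,"rz": 0,"gripper": 1},
    {"tx": 0,"ty": 0,"tz": 0,"rx": 0,"ry": 0,"rz": 0,"gripper": 1},
  ],
)

```text
time_s: 4.82
ee_pos: [478.9, -107.6, 185.2]
ee_rot: [-180.0, -0.0, 90.2]
force: [0.6, -0.3, -0.0]
gripper_width: 0.3
gripper_force: 0.0
```

Run:
```python
from h import *
s,T,f=wgrab();save(f,'w2.png');print(s['ee_pos'],s['force'],s['gripper_width'],s['gripper_force'])
p=s['ee_pos']; print(wpix(f,T,[477.5,24.7,60]),wpix(f,T,[477,24.6,82]),lid(f,T,[p[0],p[1],p[2]-12],p[2]-12))
```

```text
[ 478.85432366 -107.5822235   185.16670669] [ 0.56165691 -0.33847251 -0.0012895 ] 0.26396157285246896 0.0
[277.91841532  61.38607455] [277.28168525  57.70397897] (array([480.8,   6.9]), 43.2, array([480.4,   6.9]), array([85.4, 85.5]))
```

View pics/w2.png

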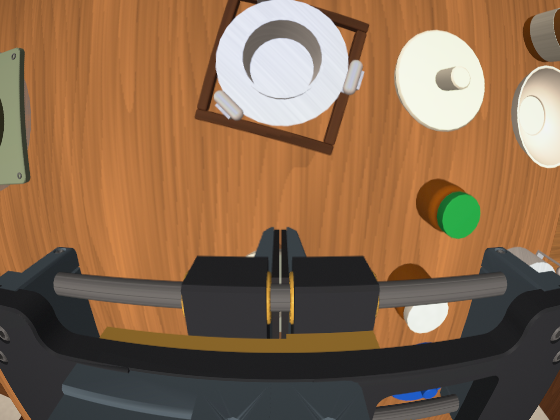

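The gripper shut empty (0.3 mm), so the lid was missed. The framed canister is at about (282,62), with its neck hole at (282,50). I'll find out why the grasp missed.

Run:
```python
from h import *
s,T,f=wgrab();print('tcp pix',wpix(f,T,s['ee_pos']))
g=env.grab_frame('top');save(g,'top1.png')
h=cv2.cvtColor(g['frame'],cv2.COLOR_RGB2HSV);m=((h[...,1]<60)&(h[...,2]>170)).astype('uint8')
n,l,st,ce=cv2.connectedComponentsWithStats(m)
for i in range(1,n):
    if st[i,4]>600: print(st[i],ce[i].round(1))
a=cv2.cvtColor(g['frame'],cv2.COLOR_RGB2BGR)[190:290,330:450]
b=cv2.cvtColor(f['frame'],cv2.COLOR_RGB2BGR)[0:140,200:360]
cl=cv2.createCLAHE(8,(2,2));b=cv2.merge([cl.apply(cv2.cvtColor(b,6))]*3)
cv2.imwrite('pics/c2.png',np.hstack([cv2.resize(a,(400,333)),cv2.resize(b,(400,333),interpolation=2)]))
```

```text
tcp pix [278.78729171 236.99316122]
[ 367   65   53   50 1755] [393.1  88.8]
[ 171   70   50   49 1486] [196.7  95.3]
[ 266   70   52   50 2076] [291.6  94.5]
[ 259  137   47   45 1643] [282.1 159.2]
[ 343  197   56   33 1007] [370.1 213.5]
[ 250  200   57   56 2231] [280.2 229.8]
[ 177  214   47   47 1712] [200.4 237. ]
[ 526  358   34   62 1604] [546.  387.2]
[251 379  39  24 658] [268.5 388.7]
```

View pics/c2.png

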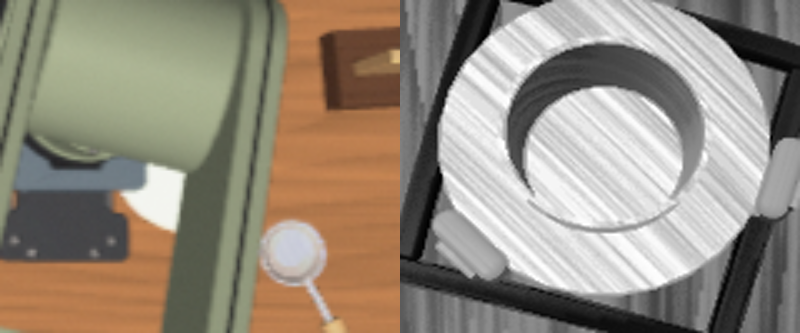

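send_rows(
  motion=[
    {"tx": -0.094,"ty": -0.006,"tz": 0,"rx": 0,"ry": 0,"rz": 0,"gripper": -1},
    {"tx": -0.094,"ty": -0.006,"tz": 0,"rx": 0,"ry": 0,"rz": 0,"gripper": -1},
    {"tx": -0.094,"ty": -0.006,"tz": 0,"rx": 0,"ry": 0,"rz": 0,"gripper": -1},
    {"tx": 0,"ty": 0,"tz": 0,"rx": 0,"ry": 0,"rz": 0,"gripper": -1},
    {"tx": 0,"ty": 0,"tz": 0,"rx": 0,"ry": 0,"rz": 0,"gripper": -1},
  ],
)

```text
time_s: 5.6
ee_pos: [469.6, -251.4, 184.7]
ee_rot: [-180.0, -0.0, 89.9]
force: [-0.8, -0.3, -0.8]
gripper_width: 47.4
gripper_force: 0.0
```

Run:
```python
from h import *
s,T,f=wgrab();save(f,'w3.png');print(s['ee_pos'],s['gripper_width'],lid(f,T,[469,-249,30]),wpix(f,T,s['ee_pos']))
```

```text
[ 469.56082043 -251.43976457  184.73108309] 47.360594172331005 (array([ 469.2, -248.5]), 60.6, array([ 469. , -248.7]), array([120.2, 120.7])) [278.78560664 236.9977076 ]
```

View pics/w3.png

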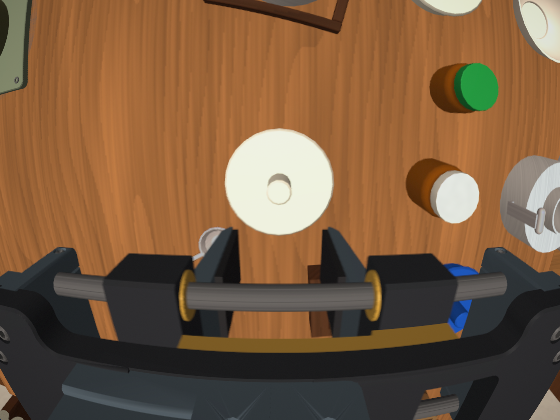

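The lid has not moved: it is still centred at (279,182), directly under the TCP. The fast lift probably slipped off the knob, so I'll retry with a firmer grip and a check before lifting.

send_rows(
  motion=[
    {"tx": 0.006,"ty": 0,"tz": 0.08,"rx": 0,"ry": 0,"rz": 0,"gripper": -1},
    {"tx": 0,"ty": 0,"tz": 0.08,"rx": 0,"ry": 0,"rz": 0,"gripper": -0.5},
    {"tx": 0,"ty": 0,"tz": 0.08,"rx": 0,"ry": 0,"rz": 0,"gripper": -0.3},
    {"tx": 0,"ty": 0,"tz": 0.045,"rx": 0,"ry": 0,"rz": 0,"gripper": -0.3},
    {"tx": 0,"ty": 0,"tz": 0,"rx": 0,"ry": 0,"rz": 0,"gripper": 1},
    {"tx": 0,"ty": 0,"tz": 0,"rx": 0,"ry": 0,"rz": 0,"gripper": 1},
    {"tx": 0,"ty": 0,"tz": 0,"rx": 0,"ry": 0,"rz": 0,"gripper": 1},
    {"tx": 0,"ty": 0,"tz": 0,"rx": 0,"ry": 0,"rz": 0,"gripper": 1},
    {"tx": 0,"ty": 0,"tz": 0,"rx": 0,"ry": 0,"rz": 0,"gripper": 1},
  ],
  grip_force=50,
)

```text
time_s: 6.78
ee_pos: [470.2, -248.1, 43.0]
ee_rot: [180.0, 0.0, 90.0]
force: [-0.8, 0.5, 0.7]
gripper_width: 12.1
gripper_force: 0.0
```

Run:
```python
from h import *
s,T,f=wgrab();g=env.grab_frame('scene');print(s['gripper_width'],s['qpos'])
a=cv2.cvtColor(f['frame'],cv2.COLOR_RGB2BGR)[60:360,130:430]
b=cv2.cvtColor(g['frame'],cv2.COLOR_RGB2BGR)[150:350,80:280]
cv2.imwrite('pics/c4.png',np.hstack([cv2.resize(a,(400,400)),cv2.resize(b,(400,400),interpolation=2)]))
```

```text
12.099570068170893 [-2.90541977e+01  2.20591990e+01  1.06787107e+02 -3.56513368e-03
  5.11006757e+01 -2.90555665e+01]
```

View pics/c4.png

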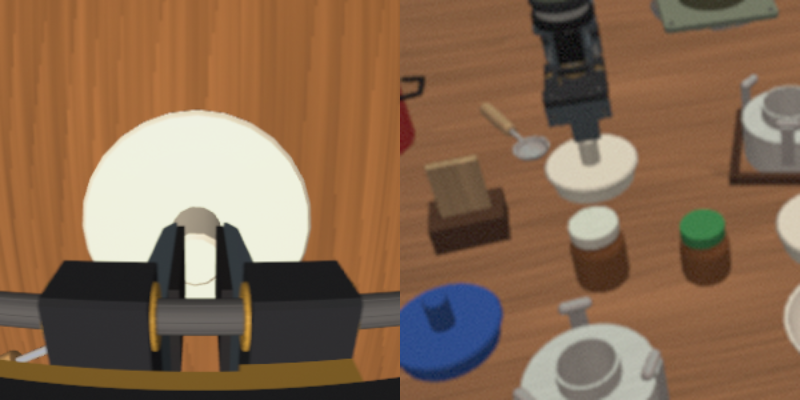

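Run:
```python
from h import *
g=env.grab_frame('scene')
def pr(p):
    Rm=cv2.Rodrigues(np.array(g['rvec']))[0];c=Rm@np.array(p,float)+np.array(g['tvec']).ravel();return (np.array([g['cx'],g['cy']])+foc(g)*c[:2]/c[2]).round(1)
for n,p in [('tcp',[470.2,-248.1,43]),('kt',[469,-248.5,70]),('kb',[469,-248.5,30]),('lidc',[469,-248.5,0]),('fingerfront z43',[490,-248,43]),('z75',[490,-248,75]),('z120',[490,-248,120])]: print(n,pr(p))
x=g['frame'];print([tuple(x[v,175]) for v in range(200,240,3)]);print([tuple(x[222,u]) for u in range(160,192,2)]);print([tuple(x[210,u]) for u in range(160,192,2)])
s=env.state();print(s['gripper_width'],s['gripper_force'],s['time_s'])
_,T,f=wgrab()
for v in (225,235,245,255,265): print(v,[int(f['frame'][v,u].mean()) for u in range(240,320,4)])
for y in (-248.5,-260.,-236): print(wpix(f,T,[469.2,y,70]))
for dx in(-13,13): print(wpix(f,T,[469.2+dx,-248.5,70]))
```

```text
tcp [174.4 226.6]
kt [172.7 218.3]
kb [175.  230.1]
lidc [176.7 238.6]
fingerfront z43 [174.9 231. ]
z75 [173.  221.4]
z120 [170.3 207.4]
[(np.uint8(33), np.uint8(33), np.uint8(35)), (np.uint8(48), np.uint8(52), np.uint8(55)), (np.uint8(48), np.uint8(50), np.uint8(54)), (np.uint8(51), np.uint8(54), np.uint8(55)), (np.uint8(48), np.uint8(51), np.uint8(53)), (np.uint8(50), np.uint8(54), np.uint8(56)), (np.uint8(61), np.uint8(61), np.uint8(61)), (np.uint8(157), np.uint8(149), np.uint8(134)), (np.uint8(126), np.uint8(117), np.uint8(107)), (np.uint8(130), np.uint8(122), np.uint8(110)), (np.uint8(130), np.uint8(122), np.uint8(110)), (np.uint8(193), np.uint8(183), np.uint8(163)), (np.uint8(216), np.uint8(207), np.uint8(185)), (np.uint8(214), np.uint8(204), np.uint8(182))]
[(np.uint8(164), np.uint8(140), np.uint8(118)), (np.uint8(199), np.uint8(185), np.uint8(163)), (np.uint8(216), np.uint8(205), np.uint8(183)), (np.uint8(217), np.uint8(207), np.uint8(185)), (np.uint8(191), np.uint8(182), np.uint8(161)), (np.uint8(137), np.uint8(129), np.uint8(116)), (np.uint8(150), np.uint8(143), np.uint8(1
[... 1084 characters left out ...]
int8(67)), (np.uint8(138), np.uint8(98), np.uint8(67))]
1.1781254192922155 0.0 6.925
225 [234, 234, 234, 234, 234, 211, 154, 152, 148, 145, 142, 137, 129, 117, 234, 234, 234, 234, 234, 234]
235 [234, 234, 234, 234, 234, 148, 57, 58, 47, 23, 167, 22, 55, 57, 57, 231, 234, 234, 234, 233]
245 [234, 234, 234, 234, 222, 58, 57, 56, 37, 24, 234, 23, 50, 57, 57, 56, 231, 234, 234, 234]
255 [234, 233, 234, 234, 57, 57, 57, 57, 28, 23, 234, 24, 35, 58, 57, 57, 57, 233, 234, 233]
265 [27, 26, 28, 28, 27, 27, 28, 57, 22, 23, 234, 22, 22, 57, 28, 28, 28, 28, 27, 28]
[277.25823976 255.04344302]
[277.33276631 272.50676366]
[277.17932464 235.02977773]
[254.89694284 254.98641477]
[299.63813283 254.94729971]
```

The wrist and scene views show the shut fingertips hovering over the knob top, so the real fingertips are higher than the reported z suggests. I'll touch down slowly on the knob to calibrate the height.

send_rows(
  motion=[
    {"tx": 0,"ty": 0,"tz": 0.004,"rx": 0,"ry": 0,"rz": 0,"gripper": 1},
    {"tx": 0,"ty": 0,"tz": 0.004,"rx": 0,"ry": 0,"rz": 0,"gripper": 1},
    {"tx": 0,"ty": 0,"tz": 0,"rx": 0,"ry": 0,"rz": 0,"gripper": 1},
  ],
)

```text
time_s: 7.35
ee_pos: [470.3, -248.1, 41.3]
ee_rot: [179.9, 0.0, 90.0]
force: [-4.6, 2.3, 19.6]
gripper_width: 0.5
gripper_force: 9.7
```

Contact came at reported z of about 42.5 with the knob top at 70, so the fingertips sit about 27.5 mm above the reported TCP. I'll correct for that.

send_rows(
  motion=[
    {"tx": 0,"ty": -0.001,"tz": -0.012,"rx": 0,"ry": 0,"rz": 0,"gripper": -1},
    {"tx": 0,"ty": 0,"tz": 0,"rx": 0,"ry": 0,"rz": 0,"gripper": -1},
    {"tx": 0,"ty": 0,"tz": 0,"rx": 0,"ry": 0,"rz": 0,"gripper": -1},
    {"tx": 0,"ty": 0,"tz": 0,"rx": 0,"ry": 0,"rz": 0,"gripper": -1},
    {"tx": 0,"ty": 0,"tz": 0,"rx": 0,"ry": 0,"rz": 0,"gripper": -1},
    {"tx": 0,"ty": 0,"tz": 0,"rx": 0,"ry": 0,"rz": 0,"gripper": -1},
    {"tx": 0,"ty": 0,"tz": 0.03,"rx": 0,"ry": 0,"rz": 0,"gripper": -1},
    {"tx": 0,"ty": 0,"tz": 0.028,"rx": 0,"ry": 0,"rz": 0,"gripper": 1},
    {"tx": 0,"ty": 0,"tz": 0,"rx": 0,"ry": 0,"rz": 0,"gripper": 1},
    {"tx": 0,"ty": 0,"tz": 0,"rx": 0,"ry": 0,"rz": 0,"gripper": 1},
    {"tx": 0,"ty": 0,"tz": 0,"rx": 0,"ry": 0,"rz": 0,"gripper": 1},
    {"tx": 0,"ty": 0,"tz": 0,"rx": 0,"ry": 0,"rz": 0,"gripper": 1},
  ],
  grip_force=40,
)

```text
time_s: 8.85
ee_pos: [469.7, -248.1, 15.9]
ee_rot: [180.0, 0.0, 90.0]
force: [-0.6, 0.2, 0.2]
gripper_width: 25.2
gripper_force: 40.0
```

send_rows(
  motion=[
    {"tx": 0,"ty": 0,"tz": 0,"rx": 0,"ry": 0,"rz": 0,"gripper": 1},
    {"tx": 0,"ty": 0,"tz": -0.01,"rx": 0,"ry": 0,"rz": 0,"gripper": 1},
    {"tx": 0,"ty": 0,"tz": 0,"rx": 0,"ry": 0,"rz": 0,"gripper": 1},
  ],
)

```text
time_s: 9.22
ee_pos: [469.8, -248.1, 20.9]
ee_rot: [180.0, 0.0, 90.0]
force: [0.6, 0.6, -1.9]
gripper_width: 25.2
gripper_force: 40.0
```

Run:
```python
from h import *
f=env.grab_frame('wrist');T=pose({'ee_pos':[478.85,-107.58,185.17],'ee_rot':[-180,0,90.2]})
px=lambda x,y:(200+(x-400)/2.5,y/2.379)
def circ(P):
    P=np.array(P);A=np.c_[2*P,np.ones(len(P))];s=np.linalg.lstsq(A,(P**2).sum(1),rcond=None)[0];return s[:2].round(1),np.sqrt(s[2]+s[:2]@s[:2]).round(1)
print(circ([wray(f,T,*px(*p),82)[:2] for p in[(504,130),(706,130),(607,42),(607,232),(540,65),(680,75),(540,205),(675,205)]]))
print(circ([wray(f,T,*px(*p),60)[:2] for p in[(439,140),(768,128),(605,294),(455,60),(760,170)]]))
im=cv2.imread('pics/w2.png');h=cv2.cvtColor(im,cv2.COLOR_BGR2HSV);m=((h[...,1]<45)&(h[...,2]>150)).astype('uint8')*255
m[140:]=0;m[:,:200]=0;m[:,365:]=0
m=cv2.morphologyEx(m,cv2.MORPH_OPEN,cv2.getStructuringElement(2,(31,31)))
c=max(cv2.findContours(m,0,1)[0],key=cv2.contourArea).reshape(-1,2);c=c[c[:,1]>3]
print(circ([wray(f,T,*p,60)[:2] for p in c]))
```

```text
(array([481.6,  25.6]), np.float64(37.5))
(array([479.8,  29.3]), np.float64(66.0))
(array([483.6,   4.1]), np.float64(47.0))
```

```bash
cat >> h.py <<'E'
def radial(img,f,T,c,r,z,w=8,sgn=-1,angs=None):
    "refine a circle centre at height z: strongest radial brightness step near radius r"
    from scipy.optimize import least_squares
    g=cv2.GaussianBlur(cv2.cvtColor(img,cv2.COLOR_RGB2GRAY).astype('float32'),(0,0),0.8);c=np.array(c,float)
    for _ in range(4):
        P=[];rr=np.arange(r-w,r+w,.25)
        for a in (np.arange(0,360,4) if angs is None else angs):
            d=np.array([np.cos(np.radians(a)),np.sin(np.radians(a))])
            q=np.array([wpix(f,T,[*(c+x*d),z]) for x in rr],'float32')
            if q.min()<1 or q[:,0].max()>558 or q[:,1].max()>418: continue
            v=cv2.remap(g,q[:,:1].copy(),q[:,1:].copy(),1).ravel();e=np.gradient(v)*sgn;i=e.argmax()
            if e[i]>1.5:P.append(c+rr[i]*d)
        P=np.array(P);s=least_squares(lambda k:np.hypot(*(P-k[:2]).T)-k[2],[*c,r],loss='soft_l1',f_scale=.7)
        c=s.x[:2];r=s.x[2]
    res=np.hypot(*(P-c).T)-r
    return c.round(2),r.round(2),len(P),np.median(abs(res)).round(2)
E
python3 - <<'E'
from h import *
f=env.grab_frame('wrist');T=pose({'ee_pos':[478.85,-107.58,185.17],'ee_rot':[-180,0,90.2]})
im=cv2.cvtColor(cv2.imread('pics/w2.png'),cv2.COLOR_BGR2RGB)
print('neck in',radial(im,f,T,[481,26],37,82,6,1));print('should',radial(im,f,T,[480.5,27],66,60,6,-1))
print('neck far/near',radial(im,f,T,[481,26],37,82,6,1,range(0,181,4)))
im=cv2.cvtColor(cv2.imread('pics/w1.png'),cv2.COLOR_BGR2RGB)
T=pose({'ee_pos':[464.43,-251.04,184.64],'ee_rot':[-179.92,0,90.04]})
print('lid',radial(im,f,T,[469,-248.6],61,28,6,-1))
E
```

```text
neck in (array([481.23,  24.41]), np.float64(37.11), 85, np.float64(0.75))
should (array([481.22,  26.07]), np.float64(65.59), 76, np.float64(0.25))
neck far/near (array([481.23,  26.  ]), np.float64(36.12), 46, np.float64(0.06))
lid (array([ 468.84, -248.91]), np.float64(60.98), 90, np.float64(0.24))
```

send_rows(
  motion=[
    {"tx": 0,"ty": 0,"tz": -0.05,"rx": 0,"ry": 0,"rz": 0,"gripper": 1},
    {"tx": 0,"ty": 0,"tz": -0.1,"rx": 0,"ry": 0,"rz": 0,"gripper": 1},
    {"tx": 0,"ty": 0,"tz": -0.1,"rx": 0,"ry": 0,"rz": 0,"gripper": 1},
    {"tx": 0.05,"ty": 0.004,"tz": 0,"rx": 0,"ry": 0,"rz": 0,"gripper": 1},
    {"tx": 0.1,"ty": 0.004,"tz": 0,"rx": 0,"ry": 0,"rz": 0,"gripper": 1},
    {"tx": 0.1,"ty": 0.004,"tz": 0,"rx": 0,"ry": 0,"rz": 0,"gripper": 1},
    {"tx": 0.1,"ty": 0.004,"tz": 0,"rx": 0,"ry": 0,"rz": 0,"gripper": 1},
    {"tx": 0.1,"ty": 0.004,"tz": 0,"rx": 0,"ry": 0,"rz": 0,"gripper": 1},
    {"tx": 0.06,"ty": 0.003,"tz": 0,"rx": 0,"ry": 0,"rz": 0,"gripper": 1},
    {"tx": 0.04,"ty": 0.002,"tz": 0,"rx": 0,"ry": 0,"rz": 0,"gripper": 1},
    {"tx": 0,"ty": 0,"tz": 0,"rx": 0,"ry": 0,"rz": 0,"gripper": 1},
    {"tx": 0,"ty": 0,"tz": 0,"rx": 0,"ry": 0,"rz": 0,"gripper": 1},
  ],
)

```text
time_s: 10.82
ee_pos: [481.8, 26.5, 145.4]
ee_rot: [-180.0, 0.0, 90.0]
force: [-1.1, 0.1, -0.5]
gripper_width: 25.1
gripper_force: 40.0
```

send_rows(
  motion=[
    {"tx": 0,"ty": 0,"tz": 0.04,"rx": 0,"ry": 0,"rz": 0,"gripper": 1},
    {"tx": 0,"ty": 0,"tz": 0.04,"rx": 0,"ry": 0,"rz": 0,"gripper": 1},
    {"tx": 0,"ty": 0,"tz": 0.006,"rx": 0,"ry": 0,"rz": 0,"gripper": 1},
    {"tx": 0,"ty": 0,"tz": 0.004,"rx": 0,"ry": 0,"rz": 0,"gripper": 1},
    {"tx": 0,"ty": 0,"tz": 0.004,"rx": 0,"ry": 0,"rz": 0,"gripper": 1},
    {"tx": 0,"ty": 0,"tz": 0.004,"rx": 0,"ry": 0,"rz": 0,"gripper": 1},
    {"tx": 0,"ty": 0,"tz": 0,"rx": 0,"ry": 0,"rz": 0,"gripper": 1},
  ],
)

```text
time_s: 11.7
ee_pos: [482.7, 26.9, 97.9]
ee_rot: [179.9, 0.0, 90.0]
force: [-1.5, 0.1, 5.7]
gripper_width: 24.8
gripper_force: 40.0
```

It stopped on the neck (underside about 82 mm), so lid R doesn't fit. I'll put it back where it was.

send_rows(
  motion=[
    {"tx": 0,"ty": 0,"tz": -0.098,"rx": 0,"ry": 0,"rz": 0,"gripper": 1},
    {"tx": -0.05,"ty": -0.004,"tz": 0,"rx": 0,"ry": 0,"rz": 0,"gripper": 1},
    {"tx": -0.1,"ty": -0.004,"tz": 0,"rx": 0,"ry": 0,"rz": 0,"gripper": 1},
    {"tx": -0.1,"ty": -0.004,"tz": 0,"rx": 0,"ry": 0,"rz": 0,"gripper": 1},
    {"tx": -0.1,"ty": -0.004,"tz": 0,"rx": 0,"ry": 0,"rz": 0,"gripper": 1},
    {"tx": -0.1,"ty": -0.004,"tz": 0,"rx": 0,"ry": 0,"rz": 0,"gripper": 1},
    {"tx": -0.06,"ty": -0.003,"tz": 0.05,"rx": 0,"ry": 0,"rz": 0,"gripper": 1},
    {"tx": -0.04,"ty": -0.002,"tz": 0.1,"rx": 0,"ry": 0,"rz": 0,"gripper": 1},
    {"tx": 0,"ty": 0,"tz": 0.08,"rx": 0,"ry": 0,"rz": 0,"gripper": 1},
    {"tx": 0,"ty": 0,"tz": 0.02,"rx": 0,"ry": 0,"rz": 0,"gripper": 1},
    {"tx": 0,"ty": 0,"tz": 0.007,"rx": 0,"ry": 0,"rz": 0,"gripper": 1},
    {"tx": 0,"ty": 0,"tz": 0,"rx": 0,"ry": 0,"rz": 0,"gripper": 1},
  ],
)

```text
time_s: 13.2
ee_pos: [470.8, -248.3, 18.5]
ee_rot: [179.9, 0.1, 90.0]
force: [1.0, 0.5, -1.0]
gripper_width: 25.0
gripper_force: 40.0
```

send_rows(
  motion=[
    {"tx": 0,"ty": 0,"tz": 0.004,"rx": 0,"ry": 0,"rz": 0,"gripper": 1},
    {"tx": 0,"ty": 0,"tz": 0,"rx": 0,"ry": 0,"rz": 0,"gripper": -1},
    {"tx": 0,"ty": 0,"tz": 0,"rx": 0,"ry": 0,"rz": 0,"gripper": -1},
    {"tx": 0,"ty": 0,"tz": 0,"rx": 0,"ry": 0,"rz": 0,"gripper": -1},
    {"tx": 0,"ty": 0,"tz": 0,"rx": 0,"ry": 0,"rz": 0,"gripper": -1},
    {"tx": 0,"ty": 0,"tz": -0.09,"rx": 0,"ry": 0,"rz": 0,"gripper": -1},
    {"tx": 0,"ty": 0,"tz": -0.12,"rx": 0,"ry": 0,"rz": 0,"gripper": -1},
    {"tx": 0,"ty": 0,"tz": -0.12,"rx": 0,"ry": 0,"rz": 0,"gripper": -1},
  ],
)

```text
time_s: 14.2
ee_pos: [469.3, -247.8, 181.7]
ee_rot: [-180.0, -0.0, 90.0]
force: [0.4, -1.4, -0.7]
gripper_width: 90.6
gripper_force: 0.0
```

Run:
```python
from h import *
s,T,f=wgrab();print(s['ee_pos'],s['force'],s['gripper_width'],lid(f,T,[469,-249,30]))
```

```text
[ 469.2568748  -247.8419959   181.68068334] [ 0.37805169 -1.43074488 -0.74335276] 90.59995607518177 (array([ 471.3, -249.5]), 61.3, array([ 471.1, -249.6]), array([121.5, 122.5]))
```

send_rows(
  motion=[
    {"tx": 0.0895,"ty": 0.065,"tz": 0,"rx": 0,"ry": 0,"rz": 0,"gripper": -1},
    {"tx": 0.0895,"ty": 0.065,"tz": 0,"rx": 0,"ry": 0,"rz": 0,"gripper": -1},
    {"tx": 0.0895,"ty": 0.065,"tz": 0,"rx": 0,"ry": 0,"rz": 0,"gripper": -1},
    {"tx": 0.0895,"ty": 0.065,"tz": 0,"rx": 0,"ry": 0,"rz": 0,"gripper": -1},
    {"tx": 0.0895,"ty": 0.065,"tz": 0,"rx": 0,"ry": 0,"rz": 0,"gripper": -1},
    {"tx": 0.0895,"ty": 0.065,"tz": 0,"rx": 0,"ry": 0,"rz": 0,"gripper": -1},
    {"tx": 0,"ty": 0,"tz": 0,"rx": 0,"ry": 0,"rz": 0,"gripper": -1},
    {"tx": 0,"ty": 0,"tz": 0,"rx": 0,"ry": 0,"rz": 0,"gripper": -1},
  ],
)

```text
time_s: 15.25
ee_pos: [664.0, 20.3, 179.4]
ee_rot: [-179.9, 0.0, 90.0]
force: [-0.6, -0.2, 0.7]
gripper_width: 91.1
gripper_force: 0.0
```

Run:
```python
from h import *
s,T,f=wgrab();save(f,'w5.png');print(s['ee_pos'],s['ee_rot'],lid(f,T,[671,23,30]),radial(f['frame'],f,T,[671,23],61,28,7,-1))
```

```text
[663.97001427  20.2795806  179.37932055] [-1.79918719e+02  4.15258565e-02  9.00317132e+01] (array([670.8,  24.3]), 60.6, array([670.8,  24.2]), array([120.2, 120.7])) (array([670.71,  24.07]), np.float64(60.89), 90, np.float64(0.24))
```

send_rows(
  motion=[
    {"tx": 0.0075,"ty": 0.015,"tz": 0.09,"rx": 0,"ry": 0,"rz": 0,"gripper": -1},
    {"tx": 0,"ty": 0,"tz": 0.1,"rx": 0,"ry": 0,"rz": 0,"gripper": -0.3},
    {"tx": 0,"ty": 0,"tz": 0.09,"rx": 0,"ry": 0,"rz": 0,"gripper": -0.2},
    {"tx": 0,"ty": 0,"tz": 0.045,"rx": 0,"ry": 0,"rz": 0,"gripper": -0.2},
    {"tx": 0,"ty": 0,"tz": 0,"rx": 0,"ry": 0,"rz": 0,"gripper": 1},
    {"tx": 0,"ty": 0,"tz": 0,"rx": 0,"ry": 0,"rz": 0,"gripper": 1},
    {"tx": 0,"ty": 0,"tz": 0,"rx": 0,"ry": 0,"rz": 0,"gripper": 1},
    {"tx": 0,"ty": 0,"tz": 0,"rx": 0,"ry": 0,"rz": 0,"gripper": 1},
    {"tx": 0,"ty": 0,"tz": 0,"rx": 0,"ry": 0,"rz": 0,"gripper": 1},
    {"tx": 0,"ty": 0,"tz": 0,"rx": 0,"ry": 0,"rz": 0,"gripper": 1},
  ],
)

```text
time_s: 16.55
ee_pos: [671.9, 24.2, 18.9]
ee_rot: [180.0, 0.0, 90.0]
force: [-3.0, -1.1, 5.9]
gripper_width: 25.1
gripper_force: 40.0
```

send_rows(
  motion=[
    {"tx": 0,"ty": 0,"tz": -0.03,"rx": 0,"ry": 0,"rz": 0,"gripper": 1},
    {"tx": 0,"ty": 0,"tz": -0.1,"rx": 0,"ry": 0,"rz": 0,"gripper": 1},
    {"tx": 0,"ty": 0,"tz": -0.12,"rx": 0,"ry": 0,"rz": 0,"gripper": 1},
    {"tx": 0,"ty": -0.06,"tz": 0,"rx": 0,"ry": 0,"rz": 0,"gripper": 1},
    {"tx": 0.0035,"ty": -0.1,"tz": 0,"rx": 0,"ry": 0,"rz": 0,"gripper": 1},
    {"tx": 0,"ty": -0.1,"tz": 0,"rx": 0,"ry": 0,"rz": 0,"gripper": 1},
    {"tx": 0,"ty": -0.08,"tz": 0,"rx": 0,"ry": 0,"rz": 0,"gripper": 1},
    {"tx": 0,"ty": -0.04,"tz": 0,"rx": 0,"ry": 0,"rz": 0,"gripper": 1},
    {"tx": 0,"ty": 0,"tz": 0,"rx": 0,"ry": 0,"rz": 0,"gripper": 1},
    {"tx": 0,"ty": 0,"tz": 0,"rx": 0,"ry": 0,"rz": 0,"gripper": 1},
  ],
)

```text
time_s: 17.8
ee_pos: [483.6, 26.1, 143.1]
ee_rot: [179.9, -0.0, 90.0]
force: [0.2, -0.7, -1.4]
gripper_width: 24.8
gripper_force: 40.0
```

send_rows(
  motion=[
    {"tx": 0,"ty": -0.003,"tz": 0.04,"rx": 0,"ry": 0,"rz": 0,"gripper": 1},
    {"tx": 0,"ty": 0,"tz": 0.04,"rx": 0,"ry": 0,"rz": 0,"gripper": 1},
    {"tx": 0,"ty": 0,"tz": 0.004,"rx": 0,"ry": 0,"rz": 0,"gripper": 1},
    {"tx": 0,"ty": 0,"tz": 0.004,"rx": 0,"ry": 0,"rz": 0,"gripper": 1},
    {"tx": 0,"ty": 0,"tz": 0.004,"rx": 0,"ry": 0,"rz": 0,"gripper": 1},
    {"tx": 0,"ty": 0,"tz": 0,"rx": 0,"ry": 0,"rz": 0,"gripper": 1},
  ],
)

```text
time_s: 18.55
ee_pos: [482.3, 26.0, 100.0]
ee_rot: [179.8, 0.0, 90.0]
force: [-4.3, -0.1, 16.8]
gripper_width: 24.9
gripper_force: 40.0
```

Also stopped at the neck, so this lid doesn't fit. I'll put it back and try the left lid.

send_rows(
  motion=[
    {"tx": 0,"ty": 0,"tz": -0.092,"rx": 0,"ry": 0,"rz": 0,"gripper": 1},
    {"tx": -0.0035,"ty": 0.063,"tz": 0,"rx": 0,"ry": 0,"rz": 0,"gripper": 1},
    {"tx": 0,"ty": 0.1,"tz": 0,"rx": 0,"ry": 0,"rz": 0,"gripper": 1},
    {"tx": 0,"ty": 0.1,"tz": 0,"rx": 0,"ry": 0,"rz": 0,"gripper": 1},
    {"tx": 0,"ty": 0.08,"tz": 0.03,"rx": 0,"ry": 0,"rz": 0,"gripper": 1},
    {"tx": 0,"ty": 0.04,"tz": 0.1,"rx": 0,"ry": 0,"rz": 0,"gripper": 1},
    {"tx": 0,"ty": 0,"tz": 0.09,"rx": 0,"ry": 0,"rz": 0,"gripper": 1},
    {"tx": 0,"ty": 0,"tz": 0.024,"rx": 0,"ry": 0,"rz": 0,"gripper": 1},
    {"tx": 0,"ty": 0,"tz": 0.004,"rx": 0,"ry": 0,"rz": 0,"gripper": 1},
    {"tx": 0,"ty": 0,"tz": 0,"rx": 0,"ry": 0,"rz": 0,"gripper": 1},
  ],
)

```text
time_s: 19.8
ee_pos: [673.1, 24.4, 19.9]
ee_rot: [179.8, -0.0, 90.0]
force: [-0.7, -0.0, -1.6]
gripper_width: 24.9
gripper_force: 40.0
```

send_rows(
  motion=[
    {"tx": 0,"ty": 0,"tz": 0.004,"rx": 0,"ry": 0,"rz": 0,"gripper": 1},
    {"tx": 0,"ty": 0,"tz": 0,"rx": 0,"ry": 0,"rz": 0,"gripper": -1},
    {"tx": 0,"ty": 0,"tz": 0,"rx": 0,"ry": 0,"rz": 0,"gripper": -1},
    {"tx": 0,"ty": 0,"tz": 0,"rx": 0,"ry": 0,"rz": 0,"gripper": -1},
    {"tx": 0,"ty": 0,"tz": 0,"rx": 0,"ry": 0,"rz": 0,"gripper": -1},
    {"tx": 0,"ty": 0,"tz": -0.09,"rx": 0,"ry": 0,"rz": 0,"gripper": -1},
    {"tx": 0,"ty": 0,"tz": -0.12,"rx": 0,"ry": 0,"rz": 0,"gripper": -1},
    {"tx": 0,"ty": 0,"tz": -0.12,"rx": 0,"ry": 0,"rz": 0,"gripper": -1},
  ],
)

```text
time_s: 20.8
ee_pos: [671.7, 24.3, 183.0]
ee_rot: [-180.0, 0.0, 90.0]
force: [1.3, -0.2, -0.3]
gripper_width: 90.2
gripper_force: 0.0
```

Run:
```python
from h import *
s,T,f=wgrab();print(s['ee_pos'],s['gripper_width'],lid(f,T,[672,24,30]))
```

```text
[671.71077609  24.3258495  183.02599233] 90.23214477789544 (array([674.5,  24. ]), 61.4, array([674.2,  23.8]), array([121.4, 122.5]))
```

send_rows(
  motion=[
    {"tx": 0.0695,"ty": -0.0715,"tz": 0,"rx": 0,"ry": 0,"rz": 0,"gripper": -1},
    {"tx": 0.0695,"ty": -0.0715,"tz": 0,"rx": 0,"ry": 0,"rz": 0,"gripper": -1},
    {"tx": 0.0695,"ty": -0.0715,"tz": 0,"rx": 0,"ry": 0,"rz": 0,"gripper": -1},
    {"tx": 0.0695,"ty": -0.0715,"tz": 0,"rx": 0,"ry": 0,"rz": 0,"gripper": -1},
    {"tx": 0.0695,"ty": -0.0715,"tz": 0,"rx": 0,"ry": 0,"rz": 0,"gripper": -1},
    {"tx": 0.0695,"ty": -0.0715,"tz": 0,"rx": 0,"ry": 0,"rz": 0,"gripper": -1},
    {"tx": 0,"ty": 0,"tz": 0,"rx": 0,"ry": 0,"rz": 0,"gripper": -1},
    {"tx": 0,"ty": 0,"tz": 0,"rx": 0,"ry": 0,"rz": 0,"gripper": -1},
  ],
)

```text
time_s: 21.85
ee_pos: [457.9, 232.7, 181.6]
ee_rot: [180.0, 0.0, 90.0]
force: [0.7, -0.2, -0.2]
gripper_width: 91.3
gripper_force: 0.0
```

Run:
```python
from h import *
s,T,f=wgrab();save(f,'w6.png');print(s['ee_pos'],s['ee_rot'],lid(f,T,[463,235,30]),radial(f['frame'],f,T,[463,235],61,28,7,-1))
```

```text
[457.88998518 232.65533876 181.56266258] [1.79952625e+02 2.09484809e-02 9.00394932e+01] (array([462.2, 235.9]), 60.7, array([462.3, 235.9]), array([120.4, 121. ])) (array([462.27, 235.75]), np.float64(61.08), 90, np.float64(0.21))
```

send_rows(
  motion=[
    {"tx": 0.0063,"ty": 0.0098,"tz": 0.09,"rx": 0,"ry": 0,"rz": 0,"gripper": -1},
    {"tx": 0,"ty": 0,"tz": 0.1,"rx": 0,"ry": 0,"rz": 0,"gripper": -0.3},
    {"tx": 0,"ty": 0,"tz": 0.09,"rx": 0,"ry": 0,"rz": 0,"gripper": -0.2},
    {"tx": 0,"ty": 0,"tz": 0.049,"rx": 0,"ry": 0,"rz": 0,"gripper": -0.2},
    {"tx": 0,"ty": 0,"tz": 0,"rx": 0,"ry": 0,"rz": 0,"gripper": 1},
    {"tx": 0,"ty": 0,"tz": 0,"rx": 0,"ry": 0,"rz": 0,"gripper": 1},
    {"tx": 0,"ty": 0,"tz": 0,"rx": 0,"ry": 0,"rz": 0,"gripper": 1},
    {"tx": 0,"ty": 0,"tz": 0,"rx": 0,"ry": 0,"rz": 0,"gripper": 1},
    {"tx": 0,"ty": 0,"tz": 0,"rx": 0,"ry": 0,"rz": 0,"gripper": 1},
    {"tx": 0,"ty": 0,"tz": 0,"rx": 0,"ry": 0,"rz": 0,"gripper": 1},
  ],
)

```text
time_s: 23.15
ee_pos: [462.8, 236.1, 18.1]
ee_rot: [179.9, -0.0, 90.0]
force: [-0.4, -1.0, 5.8]
gripper_width: 25.0
gripper_force: 40.0
```

send_rows(
  motion=[
    {"tx": 0,"ty": 0,"tz": -0.03,"rx": 0,"ry": 0,"rz": 0,"gripper": 1},
    {"tx": 0,"ty": 0,"tz": -0.1,"rx": 0,"ry": 0,"rz": 0,"gripper": 1},
    {"tx": 0,"ty": 0,"tz": -0.12,"rx": 0,"ry": 0,"rz": 0,"gripper": 1},
    {"tx": -0.06,"ty": 0.008,"tz": 0,"rx": 0,"ry": 0,"rz": 0,"gripper": 1},
    {"tx": -0.1,"ty": 0.008,"tz": 0,"rx": 0,"ry": 0,"rz": 0,"gripper": 1},
    {"tx": -0.12,"ty": 0.008,"tz": 0,"rx": 0,"ry": 0,"rz": 0,"gripper": 1},
    {"tx": -0.1,"ty": 0.008,"tz": 0,"rx": 0,"ry": 0,"rz": 0,"gripper": 1},
    {"tx": -0.04,"ty": 0.006,"tz": 0,"rx": 0,"ry": 0,"rz": 0,"gripper": 1},
    {"tx": 0,"ty": 0,"tz": 0,"rx": 0,"ry": 0,"rz": 0,"gripper": 1},
    {"tx": 0,"ty": 0,"tz": 0,"rx": 0,"ry": 0,"rz": 0,"gripper": 1},
  ],
)

```text
time_s: 24.4
ee_pos: [481.3, 26.5, 142.4]
ee_rot: [180.0, -0.0, 90.0]
force: [-0.0, -0.0, -1.2]
gripper_width: 24.9
gripper_force: 40.0
```

send_rows(
  motion=[
    {"tx": -0.001,"ty": 0.001,"tz": 0.04,"rx": 0,"ry": 0,"rz": 0,"gripper": 1},
    {"tx": 0,"ty": 0,"tz": 0.04,"rx": 0,"ry": 0,"rz": 0,"gripper": 1},
    {"tx": 0,"ty": 0,"tz": 0.004,"rx": 0,"ry": 0,"rz": 0,"gripper": 1},
    {"tx": 0,"ty": 0,"tz": 0.004,"rx": 0,"ry": 0,"rz": 0,"gripper": 1},
    {"tx": 0,"ty": 0,"tz": 0.004,"rx": 0,"ry": 0,"rz": 0,"gripper": 1},
    {"tx": 0,"ty": 0,"tz": 0.004,"rx": 0,"ry": 0,"rz": 0,"gripper": 1},
    {"tx": 0,"ty": 0,"tz": 0,"rx": 0,"ry": 0,"rz": 0,"gripper": 1},
  ],
)

```text
time_s: 25.28
ee_pos: [482.0, 25.4, 94.1]
ee_rot: [180.0, 0.0, 90.0]
force: [0.0, 0.2, -1.8]
gripper_width: 24.9
gripper_force: 40.0
```

It slides over the neck without force, so this is the right lid. Pressing it home now.

send_rows(
  motion=[
    {"tx": 0,"ty": 0,"tz": 0.006,"rx": 0,"ry": 0,"rz": 0,"gripper": 1},
    {"tx": 0,"ty": 0,"tz": 0.006,"rx": 0,"ry": 0,"rz": 0,"gripper": 1},
    {"tx": 0,"ty": 0,"tz": 0.006,"rx": 0,"ry": 0,"rz": 0,"gripper": 1},
    {"tx": 0,"ty": 0,"tz": 0.006,"rx": 0,"ry": 0,"rz": 0,"gripper": 1},
    {"tx": 0,"ty": 0,"tz": 0.006,"rx": 0,"ry": 0,"rz": 0,"gripper": 1},
    {"tx": 0,"ty": 0,"tz": 0.005,"rx": 0,"ry": 0,"rz": 0,"gripper": 1},
    {"tx": 0,"ty": 0,"tz": 0,"rx": 0,"ry": 0,"rz": 0,"gripper": 1},
  ],
)

```text
time_s: 26.15
ee_pos: [481.5, 26.0, 78.0]
ee_rot: [-180.0, -0.1, 90.0]
force: [-5.8, 4.4, 14.8]
gripper_width: 25.1
gripper_force: 40.0
```

send_rows(
  motion=[
    {"tx": 0,"ty": 0,"tz": 0.003,"rx": 0,"ry": 0,"rz": 0,"gripper": 1},
    {"tx": 0,"ty": 0,"tz": 0,"rx": 0,"ry": 0,"rz": 0,"gripper": 1},
  ],
)

```text
time_s: 26.4
ee_pos: [481.5, 26.0, 78.0]
ee_rot: [180.0, -0.1, 90.0]
force: [-9.1, 4.1, 26.2]
gripper_width: 25.2
gripper_force: 40.0
```

Home: it stops hard at z 78 under 26 N. Releasing and moving to the tag.

send_rows(
  motion=[
    {"tx": 0,"ty": 0,"tz": -0.008,"rx": 0,"ry": 0,"rz": 0,"gripper": 1},
    {"tx": 0,"ty": 0,"tz": 0,"rx": 0,"ry": 0,"rz": 0,"gripper": -1},
    {"tx": 0,"ty": 0,"tz": 0,"rx": 0,"ry": 0,"rz": 0,"gripper": -1},
    {"tx": 0,"ty": 0,"tz": 0,"rx": 0,"ry": 0,"rz": 0,"gripper": -1},
    {"tx": 0,"ty": 0,"tz": 0,"rx": 0,"ry": 0,"rz": 0,"gripper": -1},
    {"tx": 0,"ty": 0,"tz": -0.1,"rx": 0,"ry": 0,"rz": 0,"gripper": -1},
    {"tx": 0,"ty": 0,"tz": -0.12,"rx": 0,"ry": 0,"rz": 0,"gripper": -1},
    {"tx": -0.109,"ty": 0.0135,"tz": 0,"rx": 0,"ry": 0,"rz": 0,"gripper": -1},
    {"tx": -0.109,"ty": 0.0135,"tz": 0,"rx": 0,"ry": 0,"rz": 0,"gripper": -1},
  ],
)

```text
time_s: 27.52
ee_pos: [496.2, -84.6, 190.2]
ee_rot: [179.8, 0.0, 90.1]
force: [0.3, 0.2, 0.6]
gripper_width: 91.1
gripper_force: 0.0
```

Run:
```python
from h import *
s,T,f=wgrab();print(s['ee_pos'],s['gripper_width']);save(f,'w7.png')
print('lid z=90',radial(f['frame'],f,T,[481.2,26],61,88,8,-1),'if z=101',radial(f['frame'],f,T,[481.2,26],61,101,8,-1))
```

```text
[496.24831678 -84.55742229 190.20801579] 91.05164074689148
lid z=90 (array([481.84,  21.72]), np.float64(61.92), 90, np.float64(0.97)) if z=101 (array([482.35,  20.68]), np.float64(59.34), 90, np.float64(0.93))
```

send_rows(
  motion=[
    {"tx": -0.109,"ty": 0.0135,"tz": 0,"rx": 0,"ry": 0,"rz": 0,"gripper": -1},
    {"tx": -0.109,"ty": 0.0135,"tz": 0,"rx": 0,"ry": 0,"rz": 0,"gripper": -1},
    {"tx": -0.109,"ty": 0.0135,"tz": 0,"rx": 0,"ry": 0,"rz": 0,"gripper": -1},
    {"tx": -0.109,"ty": 0.0135,"tz": 0,"rx": 0,"ry": 0,"rz": 0,"gripper": -1},
    {"tx": -0.109,"ty": 0.0135,"tz": 0,"rx": 0,"ry": 0,"rz": 0,"gripper": -1},
    {"tx": -0.109,"ty": 0.0135,"tz": 0,"rx": 0,"ry": 0,"rz": 0,"gripper": -1},
    {"tx": 0,"ty": 0,"tz": 0,"rx": 0,"ry": 0,"rz": -0.107,"gripper": -1},
    {"tx": 0,"ty": 0,"tz": 0,"rx": 0,"ry": 0,"rz": 0,"gripper": -1},
  ],
)

```text
time_s: 28.58
ee_pos: [535.8, -410.9, 188.3]
ee_rot: [-180.0, -0.0, 93.1]
force: [-0.1, -0.1, 0.0]
gripper_width: 91.1
gripper_force: 0.0
```

Run:
```python
from h import *
s,T,f=wgrab();print(s['ee_pos'],s['ee_rot']);save(f,'w8.png')
for y in(-377,-437):print(wpix(f,T,[536,y,115]))
a=cv2.cvtColor(f['frame'],cv2.COLOR_RGB2BGR)[100:250,180:380];cv2.imwrite('pics/c8.png',cv2.resize(a,(800,600),interpolation=2))
```

```text
[ 535.76954304 -410.93864006  188.27186279] [-1.79953781e+02 -3.92007762e-02  9.31250949e+01]
[281.33440557 167.61228985]
[277.66168409 233.90082821]
```

View pics/c8.png

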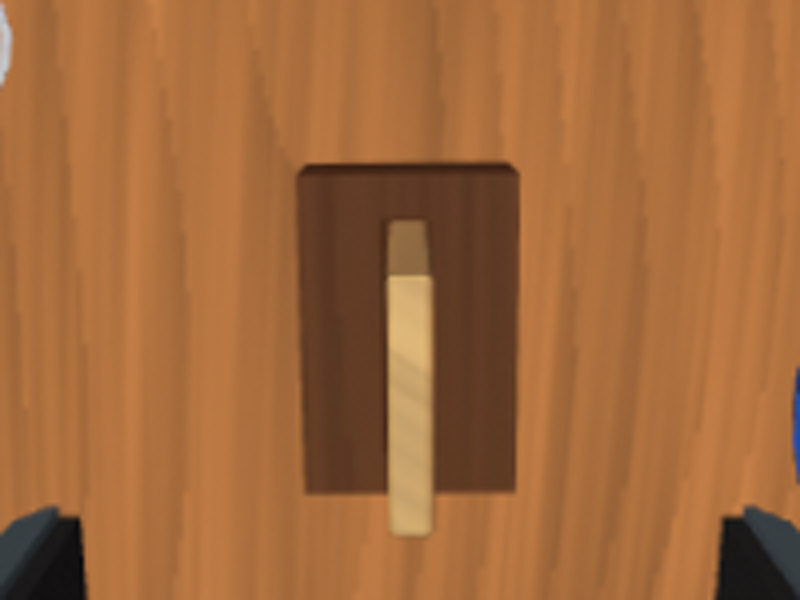

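The crop shows the tag top centred at crop (410,405), pixel (282.5,201.3), and parallel to the tool's axes.

Run:
```python
from h import *
s,T,f=wgrab();print(s['ee_pos'])
for u,v in[(282.5,201.3),(282.4,168.75),(282.7,233.75)]:
    w=wray(f,T,u,v,115);print(w.round(1),(T[:3,:3].T@(w-s['ee_pos'])).round(1))
```

```text
[ 535.87429774 -410.36238449  188.650278  ]
[ 538.8 -406.1  115. ] [ 4.1  3.2 73.7]
[ 537.1 -377.4  115. ] [32.8  3.  73.7]
[ 540.7 -436.2  115. ] [-26.1   3.4  73.6]
```

send_rows(
  motion=[
    {"tx": 0.0075,"ty": 0.0072,"tz": 0.05,"rx": 0,"ry": 0,"rz": 0,"gripper": 0},
    {"tx": 0,"ty": 0,"tz": 0.1,"rx": 0,"ry": 0,"rz": 0,"gripper": 0},
    {"tx": 0,"ty": 0,"tz": 0.08,"rx": 0,"ry": 0,"rz": 0,"gripper": 0},
    {"tx": 0,"ty": 0,"tz": 0.026,"rx": 0,"ry": 0,"rz": 0,"gripper": 0},
    {"tx": 0,"ty": 0,"tz": 0,"rx": 0,"ry": 0,"rz": 0,"gripper": 1},
    {"tx": 0,"ty": 0,"tz": 0,"rx": 0,"ry": 0,"rz": 0,"gripper": 1},
    {"tx": 0,"ty": 0,"tz": 0,"rx": 0,"ry": 0,"rz": 0,"gripper": 1},
    {"tx": 0,"ty": 0,"tz": 0,"rx": 0,"ry": 0,"rz": 0,"gripper": 1},
    {"tx": 0,"ty": 0,"tz": 0,"rx": 0,"ry": 0,"rz": 0,"gripper": 1},
    {"tx": 0,"ty": 0,"tz": 0,"rx": 0,"ry": 0,"rz": 0,"gripper": 1},
    {"tx": 0,"ty": 0,"tz": 0,"rx": 0,"ry": 0,"rz": 0,"gripper": 1},
  ],
  grip_force=25,
)

```text
time_s: 30.05
ee_pos: [539.2, -406.9, 61.7]
ee_rot: [-180.0, 0.0, 93.2]
force: [-2.3, 0.5, 5.7]
gripper_width: 9.5
gripper_force: 25.0
```

send_rows(
  motion=[
    {"tx": 0,"ty": 0,"tz": -0.04,"rx": 0,"ry": 0,"rz": 0,"gripper": 1},
    {"tx": 0,"ty": 0,"tz": -0.1,"rx": 0,"ry": 0,"rz": 0,"gripper": 1},
    {"tx": 0,"ty": 0,"tz": -0.1,"rx": 0,"ry": 0,"rz": 0,"gripper": 1},
    {"tx": 0.03,"ty": 0.003,"tz": -0.05,"rx": 0,"ry": 0,"rz": 0,"gripper": 1},
    {"tx": 0.075,"ty": 0.003,"tz": 0,"rx": 0,"ry": 0,"rz": 0,"gripper": 1},
    {"tx": 0.109,"ty": 0.003,"tz": 0,"rx": 0,"ry": 0,"rz": 0,"gripper": 1},
    {"tx": 0.109,"ty": 0.003,"tz": 0,"rx": 0,"ry": 0,"rz": 0,"gripper": 1},
    {"tx": 0.109,"ty": 0.003,"tz": 0,"rx": 0,"ry": 0,"rz": 0,"gripper": 1},
    {"tx": 0.109,"ty": 0.003,"tz": 0,"rx": 0,"ry": 0,"rz": 0,"gripper": 1},
    {"tx": 0.109,"ty": 0.003,"tz": 0,"rx": 0,"ry": 0,"rz": 0,"gripper": 1},
    {"tx": 0.109,"ty": 0.003,"tz": 0,"rx": 0,"ry": 0,"rz": 0,"gripper": 1},
    {"tx": 0.109,"ty": 0.003,"tz": 0,"rx": 0,"ry": 0,"rz": 0,"gripper": 1},
  ],
)

```text
time_s: 31.55
ee_pos: [528.3, 29.6, 205.6]
ee_rot: [180.0, -0.0, 93.2]
force: [0.9, 0.9, -0.5]
gripper_width: 9.9
gripper_force: 25.0
```

send_rows(
  motion=[
    {"tx": 0.109,"ty": 0.003,"tz": 0,"rx": 0,"ry": 0,"rz": 0,"gripper": 1},
    {"tx": 0.109,"ty": 0.003,"tz": 0,"rx": 0,"ry": 0,"rz": 0,"gripper": 1},
    {"tx": 0.109,"ty": 0.003,"tz": 0,"rx": 0,"ry": 0,"rz": 0,"gripper": 1},
    {"tx": 0.109,"ty": 0.003,"tz": 0,"rx": 0,"ry": 0,"rz": 0,"gripper": 1},
    {"tx": 0.08,"ty": 0.003,"tz": 0,"rx": 0,"ry": 0,"rz": 0,"gripper": 1},
    {"tx": 0.04,"ty": 0.003,"tz": 0,"rx": 0,"ry": 0,"rz": -0.033,"gripper": 1},
    {"tx": 0,"ty": 0,"tz": 0,"rx": 0,"ry": 0,"rz": 0,"gripper": 1},
    {"tx": 0,"ty": 0,"tz": 0,"rx": 0,"ry": 0,"rz": 0,"gripper": 1},
  ],
)

```text
time_s: 32.55
ee_pos: [522.0, 304.1, 205.9]
ee_rot: [-180.0, 0.1, 94.1]
force: [0.2, -0.9, -1.6]
gripper_width: 10.2
gripper_force: 25.0
```

Run:
```python
from h import *
s,T,f=wgrab();print(s['ee_pos'],s['ee_rot'],s['gripper_width'],s['force']);save(f,'w9.png')
q=wpix(f,T,[520,438.2,125]);print(q);x,y=int(q[0])-100,max(int(q[1])-75,0);print(x,y)
a=cv2.cvtColor(f['frame'],cv2.COLOR_RGB2BGR)[y:y+150,x:x+200];cv2.imwrite('pics/c9.png',cv2.resize(a,(800,600),interpolation=2))
```

```text
[521.96394112 304.12966145 205.87370095] [-1.79978076e+02  5.67680345e-02  9.41458723e+01] 10.20964008650318 [ 0.19529684 -0.87162343 -1.58178546]
[287.88055084  51.19693273]
187 0
```

View pics/c9.png

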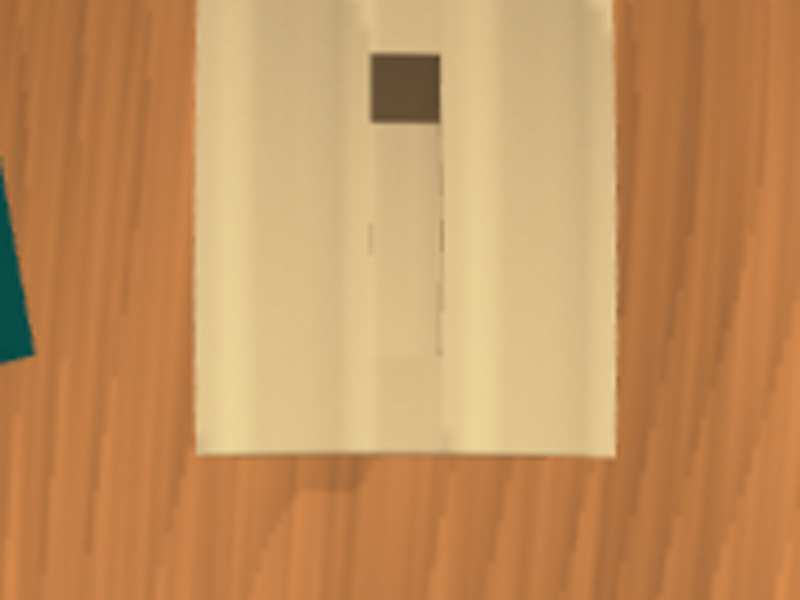

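The slot spans crop x 371–440 and y 54–356, so its centre is pixel (288.4,51.2). The box edges are parallel to the tool.

Run:
```python
from h import *
s,T,f=wgrab();print(s['ee_pos'])
for x,y in[(405.5,205),(405.5,54),(405.5,356),(371,205),(440,205),(196,453),(615,455)]:
    w=wray(f,T,187+x/4,y/4,125);print(w.round(1),(T[:3,:3].T@(w-s['ee_pos'])).round(1))
```

```text
[522.03866491 303.98565853 206.05156141]
[520.6 438.1 125. ] [133.9   8.2  81. ]
[518.2 472.8 125. ] [168.7   8.3  80.9]
[522.9 405.  125. ] [100.8   8.2  81. ]
[513.3 437.6 125. ] [133.9   0.9  81. ]
[527.9 438.7 125. ] [134.   15.5  80.9]
[479.8 381.4 125. ] [ 80.3 -36.5  81. ]
[569.4 387.8 125. ] [80.3 53.3 81. ]
```

send_rows(
  motion=[
    {"tx": 0.08,"ty": 0.008,"tz": 0,"rx": 0,"ry": 0,"rz": 0,"gripper": 1},
    {"tx": 0.1,"ty": 0.0096,"tz": 0,"rx": 0,"ry": 0,"rz": 0,"gripper": 1},
    {"tx": 0.06,"ty": 0,"tz": 0,"rx": 0,"ry": 0,"rz": 0,"gripper": 1},
    {"tx": 0.03,"ty": 0,"tz": 0,"rx": 0,"ry": 0,"rz": 0,"gripper": 1},
    {"tx": 0,"ty": 0,"tz": 0.03,"rx": 0,"ry": 0,"rz": 0,"gripper": 1},
    {"tx": 0,"ty": 0,"tz": 0.02,"rx": 0,"ry": 0,"rz": 0,"gripper": 1},
    {"tx": 0,"ty": 0,"tz": 0,"rx": 0,"ry": 0,"rz": 0,"gripper": 1},
  ],
)

```text
time_s: 33.52
ee_pos: [520.3, 439.0, 179.5]
ee_rot: [-179.9, 0.1, 94.1]
force: [-0.6, 0.3, 0.5]
gripper_width: 9.9
gripper_force: 25.0
```

send_rows(
  motion=[
    {"tx": 0,"ty": 0.001,"tz": 0.008,"rx": 0,"ry": 0,"rz": 0,"gripper": 1},
    {"tx": 0,"ty": 0,"tz": 0.006,"rx": 0,"ry": 0,"rz": 0,"gripper": 1},
    {"tx": 0,"ty": 0,"tz": 0.006,"rx": 0,"ry": 0,"rz": 0,"gripper": 1},
    {"tx": 0,"ty": 0,"tz": 0.006,"rx": 0,"ry": 0,"rz": 0,"gripper": 1},
    {"tx": 0,"ty": 0,"tz": 0,"rx": 0,"ry": 0,"rz": 0,"gripper": 1},
  ],
)

```text
time_s: 34.15
ee_pos: [521.1, 440.8, 167.6]
ee_rot: [-180.0, 0.0, 94.2]
force: [-0.1, 0.0, 0.2]
gripper_width: 10.1
gripper_force: 25.0
```

send_rows(
  motion=[
    {"tx": 0,"ty": 0,"tz": 0.008,"rx": 0,"ry": 0,"rz": 0,"gripper": 1},
    {"tx": 0,"ty": 0,"tz": 0.008,"rx": 0,"ry": 0,"rz": 0,"gripper": 1},
    {"tx": 0,"ty": 0,"tz": 0,"rx": 0,"ry": 0,"rz": 0,"gripper": 1},
  ],
)

```text
time_s: 34.52
ee_pos: [521.0, 440.7, 159.4]
ee_rot: [-180.0, 0.0, 94.2]
force: [-0.3, -0.1, -0.9]
gripper_width: 9.8
gripper_force: 25.0
```

Bottom edge at about 113 mm with no force, so the tag is in the slot. I'll lower it and let go.

send_rows(
  motion=[
    {"tx": 0,"ty": 0,"tz": 0.03,"rx": 0,"ry": 0,"rz": 0,"gripper": 1},
    {"tx": 0,"ty": 0,"tz": 0.04,"rx": 0,"ry": 0,"rz": 0,"gripper": 1},
    {"tx": 0,"ty": 0,"tz": 0.03,"rx": 0,"ry": 0,"rz": 0,"gripper": 1},
    {"tx": 0,"ty": 0,"tz": 0,"rx": 0,"ry": 0,"rz": 0,"gripper": 1},
  ],
)

```text
time_s: 35.02
ee_pos: [520.4, 440.1, 108.0]
ee_rot: [-179.8, 0.1, 94.2]
force: [-0.2, -0.2, -0.4]
gripper_width: 9.9
gripper_force: 25.0
```

send_rows(
  motion=[
    {"tx": 0,"ty": 0,"tz": 0,"rx": 0,"ry": 0,"rz": 0,"gripper": -1},
    {"tx": 0,"ty": 0,"tz": 0,"rx": 0,"ry": 0,"rz": 0,"gripper": -1},
    {"tx": 0,"ty": 0,"tz": 0,"rx": 0,"ry": 0,"rz": 0,"gripper": -1},
    {"tx": 0,"ty": 0,"tz": 0,"rx": 0,"ry": 0,"rz": 0,"gripper": -1},
    {"tx": 0,"ty": 0,"tz": -0.08,"rx": 0,"ry": 0,"rz": 0,"gripper": -1},
    {"tx": -0.08,"ty": 0,"tz": -0.1,"rx": 0,"ry": 0,"rz": 0,"gripper": -1},
    {"tx": -0.1,"ty": 0,"tz": -0.02,"rx": 0,"ry": 0,"rz": 0,"gripper": -1},
    {"tx": -0.1,"ty": 0,"tz": 0,"rx": 0,"ry": 0,"rz": 0,"gripper": -1},
    {"tx": 0,"ty": 0,"tz": 0,"rx": 0,"ry": 0,"rz": 0,"gripper": -1},
    {"tx": 0,"ty": 0,"tz": 0,"rx": 0,"ry": 0,"rz": 0,"gripper": -1},
  ],
)

```text
time_s: 36.28
ee_pos: [531.5, 302.7, 209.0]
ee_rot: [180.0, -0.0, 94.2]
force: [0.2, 0.0, 0.3]
gripper_width: 91.5
gripper_force: 0.0
```

Run:
```python
from h import *
s,T,f=wgrab();print(s['ee_pos'],s['time_s'],s['gripper_width']);save(f,'w10.png');g=env.grab_frame('scene');save(g,'scene2.png')
# compare with the pre-insertion image and scan for the tag
import pickle
q=wpix(f,T,[520.6,438.5,125]);print('slot row',q)
x,y=int(q[0]),int(q[1]);print([f['frame'][v,x].tolist() for v in range(max(y-40,0),y+40,5)])
a=pickle.load(open('fs.pkl','rb'))['scene']['frame'].astype(int);d=abs(g['frame'].astype(int)-a).sum(2)>60
n,l,st,c=cv2.connectedComponentsWithStats(d.astype('uint8'))
for i in range(1,n):
    if st[i,4]>25:print(st[i],c[i].round())
```

```text
[531.49777167 302.65541749 208.9821849 ] 36.275 91.49357773331306
slot row [277.54693954  49.39476255]
[[213, 184, 133], [98, 76, 52], [98, 77, 52], [100, 79, 54], [115, 92, 63], [206, 178, 130], [209, 179, 130], [210, 182, 131], [213, 183, 132], [214, 184, 133], [216, 186, 135], [218, 188, 136], [219, 190, 137], [220, 191, 139], [221, 192, 139], [222, 193, 140]]
[   0    0   71   77 2521] [27. 30.]
[ 169    0   86  111 3651] [214.  43.]
[ 247    0   58  121 3626] [271.  48.]
[ 337    0   99   24 1495] [391.   8.]
[403  22  16   6  55] [412.  25.]
[414  34   6  11  26] [416.  38.]
[200  43  18  49 247] [209.  70.]
[379  59  32   9 166] [395.  64.]
[ 50  69  27  57 544] [65. 98.]
[370  69   7   5  26] [373.  71.]
[ 358   69   66   86 2354] [387. 109.]
[382  69  23   4  65] [393.  71.]
[  2  94  35  47 583] [ 17. 111.]
[210  94  31  25 218] [224. 108.]
[ 24 100  19   6  44] [ 34. 103.]
[204 105  18  32 347] [213. 122.]
[239 115  31  32 638] [254. 130.]
[ 251  183   47   36 1018] [274. 201.]
[ 321  187   43   33 1034] [342. 203.]
[ 93 228  25   6  38] [106. 230.]
[269 244  41  16  79] [285. 248.]
[ 99 246  27  13 205] [112. 252.]
[283 261  36  20 117] [304. 275.]
```

```bash
python3 -c "
from workcell import env
print(env.job_done())"
```

```text
the job is handed in; nothing more can be done
None
```

I handed the job in at about 36 s, and no verdict came back. The left lid is pressed home (hard stop at the seat, 26 N), the two lids that don't fit are back on the table, the tag is posted through the plywood box's slot, and the jars are where they were.

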